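# Stop the bench shaker, load it with slide cases and start it

## Task

The bench shaker was left switched on: first set its safety dial to off by pulling the knob up, turning it anticlockwise to the short off mark on the far side of the dial and pushing it fully back in. Then stack all the closed slide cases from the worktop into one column on the shaker's rubber mat, lids up, the longest at the bottom and each one above shorter than the one below, centred on the mat and square with it, their long sides along its long sides. Last, start the shaker (pull the knob up again, turn it clockwise to the long mark, push it fully back in) and leave the column standing true, with the white bottle, the brown bottle and the timer undisturbed.

Things in the scene. Friction and masses are not known exactly. Their poses are not given: they have to be found in the camera images.
- case_128: closed grey plastic slide case with a seam, a small steel catch at one end and a blank paper label on top, 128 mm long (its x) x 60 mm wide (its y) x 34 mm high; the cases differ only in length; 0.13 to 0.35 kg; origin at the centre of its underside, z up. Either end may face either way. It may be absent (None from the start).
- case_110: closed grey plastic slide case with a seam, a small steel catch at one end and a blank paper label on top, 110 mm long (its x) x 60 mm wide (its y) x 34 mm high; the cases differ only in length; 0.13 to 0.35 kg; origin at the centre of its underside, z up. Either end may face either way. It may be absent (None from the start).
- case_92: closed grey plastic slide case with a seam, a small steel catch at one end and a blank paper label on top, 92 mm long (its x) x 60 mm wide (its y) x 34 mm high; the cases differ only in length; 0.13 to 0.35 kg; origin at the centre of its underside, z up. Either end may face either way. It may be absent (None from the start).
- case_74: closed grey plastic slide case with a seam, a small steel catch at one end and a blank paper label on top, 74 mm long (its x) x 60 mm wide (its y) x 34 mm high; the cases differ only in length; 0.13 to 0.35 kg; origin at the centre of its underside, z up. Either end may face either way. It may be absent (None from the start).
- shaker: white bench shaker fixed on the worktop, 200 mm deep (its x, away from the robot) x 330 mm wide (its y, to the left), housing top 45 mm above the worktop; origin at the centre of its underside. Left half: loading plate with a black rubber mat. Right half: panel with a pull-to-set dial, its axis upright at x = 0, y = -95 mm. It does not really shake.
- mat_top (a point): centre of the top of the rubber mat, 142 mm (shaker x) x 72 mm (shaker y), on the loading plate, 55 mm above the worktop; axes as the shaker's
- dial_pull (a joint): how far the black dial knob is pulled up out of the panel, m: 0 fully in, 0.014 fully out. Moves straight up against about 3 N of friction (and down with about 3 N) and stays where it is left. Keys inside stop the knob turning until it is out by about 10 mm (pull it all the way), and stop it going in again except at the off mark (0) and at the long mark (1.2).
- dial_turn (a joint): angle of the knob, rad, grows clockwise seen from above: 0 = pointer straight away from the robot along shaker +x (short off mark), 1.2 = pointer at the long run mark (the start); end stops at -0.02 and 1.25, so the off mark is one end of its travel and the long mark the other; turns with light friction and stays where it is left
- dial_grip (a point): on the knob's axis, middle of its grip bar, 12 mm below the bar's top; moves and turns with the knob. The bar is 52 mm long (this point's x, pointer line at the +x end) x 14 mm thick (y) and stands 27 mm above a round skirt of 54 mm diameter, so the skirt's top is 16 mm below this point. With the knob in, the point is 79 mm above the worktop.
- white_bottle: bystander: white plastic bottle, 63 mm diameter x 146 mm, behind the cases; origin at the centre of its underside
- amber: bystander: brown bottle with white cap, 43 mm diameter x 94 mm, behind the shaker; origin at the centre of its underside
- clock: bystander: white kitchen-type timer, 66 x 62 x 21 mm, left of the cases; origin at the centre of its underside

How it is judged (in metres and radians):
On the way, in this order (a step that is already met when the one before it is completed fails the run):
1. the knob is pushed fully in at the off mark (value of joint dial_turn below 0.15 rad and value of joint dial_pull below 0.003 m), for 0.2 s.
2. all the cases stand in one column on the mat, longest lowest, with the knob still in at the off mark (all of step 1 and horizontal distance between each of case_128, case_110, case_92, case_74 and mat_top below 0.012 m and angle between the x axis of each of case_128, case_110, case_92, case_74 and the x axis of shaker, either way round below 0.12 rad and angle between each of case_128, case_110, case_92, case_74's own z axis and vertical below 0.06 rad and z of each of case_128, case_110, case_92, case_74 in the frame of mat_top above -0.005 m and linear speed of each of case_128, case_110, case_92, case_74 below 0.02 m/s and z of each of case_110, case_92, case_74 in the frame of case_128 above 0.025 m and z of each of case_92, case_74 in the frame of case_110 above 0.025 m and z of case_74 in the frame of case_92 above 0.025 m), for 0.3 s.
3. the knob is pulled out (value of joint dial_pull above 0.009 m), for 0.1 s.
4. the knob is turned to the long mark while out (value of joint dial_turn above 1.08 rad and value of joint dial_pull above 0.007 m), for 0.1 s.
5. the knob is pushed back in at the long mark (value of joint dial_turn above 1.05 rad and value of joint dial_pull below 0.003 m), for 0.2 s.
At the end, for the whole second after the job is handed in: Every case present stands level, at rest, in one column on the mat, longest lowest to shortest on top, each centre within 12 mm of the mat's centre seen from above and square to it within 0.12 rad; the knob is past 1.05 rad (long mark) and in to within 3 mm (all of step 5 and horizontal distance between each of case_128, case_110, case_92, case_74 and mat_top below 0.012 m and angle between the x axis of each of case_128, case_110, case_92, case_74 and the x axis of shaker, either way round below 0.12 rad and angle between each of case_128, case_110, case_92, case_74's own z axis and vertical below 0.06 rad and z of each of case_128, case_110, case_92, case_74 in the frame of mat_top above -0.005 m and linear speed of each of case_128, case_110, case_92, case_74 below 0.02 m/s and z of each of case_110, case_92, case_74 in the frame of case_128 above 0.025 m and z of each of case_92, case_74 in the frame of case_110 above 0.025 m and z of case_74 in the frame of case_92 above 0.025 m); the robot touches nothing.
It fails at once if the white bottle is moved more than 30 mm or tipped (distance of white_bottle from where it was at the start of the episode above 0.03 m or angle between white_bottle's own z axis and vertical above 0.5 rad).
It fails at once if the brown bottle is moved more than 30 mm or tipped (distance of amber from where it was at the start of the episode above 0.03 m or angle between amber's own z axis and vertical above 0.5 rad).
It fails at once if the timer is moved more than 30 mm or tipped (distance of clock from where it was at the start of the episode above 0.03 m or angle between clock's own z axis and vertical above 0.5 rad).
Of case_128, case_110, case_92, case_74 only 3 to 4 are there at a start; the rules pass over those that are not, and their reading is None.
At some moment in a run one of case_128 may be knocked a few centimetres aside while the robot is not near it.
Once in a run the grip may slacken for a moment while it holds something.
It also fails if it takes over 210 s, if anything falls off the work surface, if the arm or the gripper's body presses on something with over 40 N, if the wrist force passes 120 N, or if a joint passes its speed limit or range.

## Robot

A 7-joint arm with a two-finger parallel gripper is mounted at the origin on a cart in front of the work surface, level with it; the furniture and walls round the work are solid. World frame = base frame: x ahead of the robot, y to its left, z up, the work surface at z = 0. Lengths are in mm, angles in rad, forces in N, time in s.
With the tool pointing down it reaches from about 400 to 850 mm from the base axis. Payload 4.4 kg.
Tool frame: the origin (TCP) lies midway between the tips of the shut fingers; the grasp point (between the pads) lies 19 mm behind it (ctrl.tcp_to_grasp is the distance from the TCP to the grasp point, in mm); x points along the fingers, z is the direction in which the jaws open and shut, and the axes are right-handed (so a half turn about x gives the same grasp; the last joint's range is limited). The gripper opens to 94 mm and grips with 3 to 60 N. Pads are 16 mm wide; open, the fingers measure 119 mm over their backs; the gripper's body (75 mm by 177 mm) begins 78 mm behind the grasp point.
Start: joints at [-1.29, 0.628, 0.038, 1.517, -0.027, 0.996, -0.02], TCP at [220.905, 611.326, 205.478] pointing down, gripper open.
Joint ranges: [-3.06, 3.06], [-0.37, 2.12], [-1.25, 1.32], [0.18, 2.47], [-1.1, 4.24], [0.23, 1.98], [-2.94, 2.94]. Speed limits (rad/s): [2.57, 2.57, 3.14, 3.14, 3.14, 3.14, 3.14].

## Interface

Orientations are given as a unit quaternion [x, y, z, w].
In Python, from cell import ctrl gives the robot as it stands.
- The arm moves only by the tool carry_out, never from a script. Its argument "motion" is a list of rows, each a list of 3 entries, a list of its own where there are three numbers: the shift along the tool's x, y, z in cm, then the turn about the tool's x in units of 8 degrees (1.0 is 8 degrees), then the closure in counts, from 0 (fully open) to 255 (shut). In form: [[[tx, ty, tz], spin, grip], ...]. A call has 1 to 8 rows; each row shifts and turns the commanded pose from where the row before left it, along the tool's axes as they then stand; what a row does not reach is not made up. A row lasts 1/10 s, in which the tool goes at most 50 mm and 8.59 degrees, less where a joint would pass 70% of its speed; a pose out of reach is approached as far as the arm can. A call with a gripper value outside its range is refused whole. The fingers move at their own pace and stop on an object; "squeeze" is the grip in N (left out, the last holds). Time passes only in rows, so rows that do not move let the fingers close. It gives the time, the measured TCP pose, the force and the opening at its end, in the units of the state.
- ctrl.state(): the state, without advancing time (a new reading comes with each control period).
- ctrl.grab_frame(name): name is "scene" or "top"; returns a dict with "image" (420x560x3 uint8, red, green, blue), "vfov" (degrees; the focal length in pixels is half the picture's height over the tangent of half this angle, whatever the lens; pixels are square), "cx", "cy" (the principal point, pixels), "distortion" ([k1, k2, p1, p2, k3] as OpenCV has them; the pictures are not rectified), "world_from_camera" (4x4, takes a point from camera to world coordinates). Camera axes: x right, y up, looking along -z (the intrinsics and any distortion apply to the point x, -y, -z); pixel columns grow to the right and rows downward; lengths in mm; the calibration is good to about 2 mm. A picture is of the moment at which its call begins. There is no depth.
- ctrl.sign_off(): hands the job in, once; it reports no verdict.
The state is a dict: "clock": time; "joint_pos": joint angles; "joint_velocities": joint speeds; "joint_torque": joint torques, N m; "tool_pos": TCP position; "orientation": TCP orientation; "ft_force": force on the tool from outside, world axes, zero at the start; "torque": the same for the moment, N m; "gripper_width": opening from 0.0 (shut) to 1.0 (fully open).
Only numpy, scipy, OpenCV 4.12 (cv2) and the standard library are available. Lean on these libraries where they do the work, as an engineer would, in place of code of your own. Each camera call takes 0.05 s, during which the arm holds its last target. There are 200 camera calls.

## Working session

There is one attempt and no reset: what is moved stays moved. The work goes in short steps, Python scripts to look and compute and a tool call to move; the robot and the scene stay as the last step left them, time stands still between calls to the robot, and variables do not carry over. Pictures are saved under pics/ and viewed, about 12 in all and at most 16, crops included, and the job is handed in when it is done.

Besides the shell and the picture viewer there is one more tool, called after "Request:" by a JSON object that holds its "fn" and its "kwargs", one argument or row to a line. carry_out: Moves the arm, as the interface text tells. Its arguments: {"type":"object","properties":{"motion":{"type":"array","items":{"type":"array"}},"squeeze":{"type":"number"}},"required":["motion"]}

```bash
ls; mkdir -p pics; cat > h.py <<'E'
import numpy as np, cv2
from cell import ctrl
from scipy.spatial.transform import Rotation as R
def grab(n,save=None):
    f=ctrl.grab_frame(n)
    if save: cv2.imwrite('pics/'+save,cv2.cvtColor(f['image'],cv2.COLOR_RGB2BGR))
    return f
def K(f):
    F=f['image'].shape[0]/2/np.tan(np.radians(f['vfov'])/2)
    return np.array([[F,0,f['cx']],[0,F,f['cy']],[0,0,1.]])
def ray(f,px,z):
    u=cv2.undistortPoints(np.array(px,float).reshape(-1,1,2),K(f),np.array(f['distortion'],float)).reshape(-1,2)
    T=np.array(f['world_from_camera']); d=np.c_[u[:,0],-u[:,1],-np.ones(len(u))]@T[:3,:3].T
    o=T[:3,3]; return o+d*((z-o[2])/d[:,2])[:,None]
def proj(f,P):
    T=np.linalg.inv(np.array(f['world_from_camera'])); c=np.atleast_2d(P)@T[:3,:3].T+T[:3,3]
    c=c*[1,-1,-1]; return cv2.projectPoints(c,np.zeros(3),np.zeros(3),K(f),np.array(f['distortion'],float))[0].reshape(-1,2)
E
python3 - <<'E'
from h import *
for n in('scene','top'):
    f=grab(n,n+'0.png'); print(n,f['vfov'],f['distortion'],np.round(f['world_from_camera'],2).tolist())
s=ctrl.state();print({k:np.round(v,3).tolist() for k,v in s.items()}); print(R.from_quat(s['orientation']).as_matrix().round(3), ctrl.tcp_to_grasp)
E
```

```text
pics
scene 49.30692891039431 [0.04548132 0.         0.         0.         0.        ] [[0.45, 0.61, -0.65, -524.82], [-0.89, 0.31, -0.32, -406.11], [0.01, 0.73, 0.69, 1169.56], [0.0, 0.0, 0.0, 1.0]]
top 50.2451428263747 [-0.03746787  0.          0.          0.          0.        ] [[-0.01, 0.98, -0.2, 255.29], [-1.0, -0.01, -0.01, 119.14], [-0.01, 0.2, 0.98, 1451.28], [0.0, 0.0, 0.0, 1.0]]
{'clock': 0.1, 'joint_pos': [-1.29, 0.629, 0.038, 1.518, -0.027, 0.996, -0.02], 'joint_velocities': [0.0, -0.002, 0.0, -0.002, -0.001, -0.0, -0.002], 'joint_torque': [0.004, -55.078, 1.147, -18.711, -0.052, 0.019, 0.0], 'tool_pos': [220.715, 610.775, 204.683], 'orientation': [-0.407, 0.579, 0.406, 0.578], 'ft_force': [-0.37, -0.417, -1.474], 'torque': [-0.04, 0.03, -0.04], 'gripper_width': 1.0}
[[-0.001 -0.94   0.34 ]
 [-0.002  0.34   0.94 ]
 [-1.    -0.    -0.002]] 18.8
```

View pics/scene0.png

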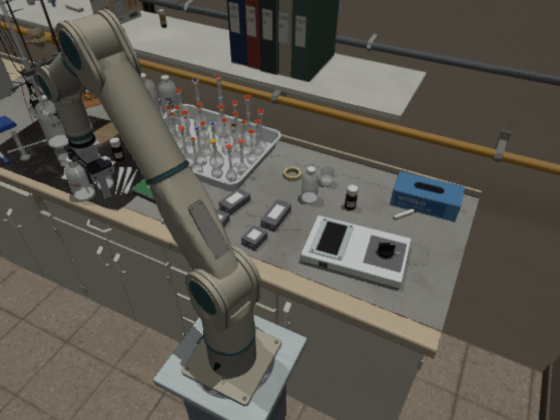

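View pics/top0.png

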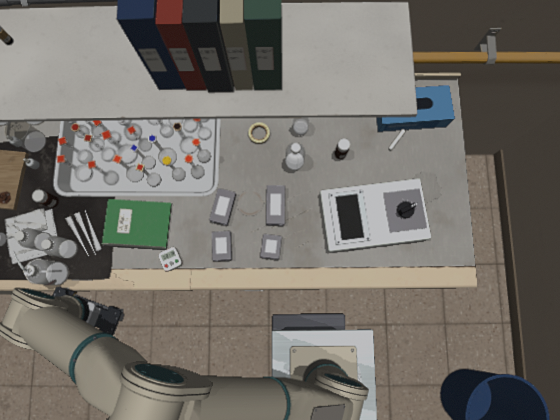

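The top picture shows four cases, at about (222,207), (276,205), (222,246) and (271,246). The mat is at (350,216), the knob at (406,209), the timer at (171,259), the white bottle at (294,157) and the amber bottle at (343,149). Next I'll measure with an enlarged crop.

```bash
cat > see.py <<'E'
from h import *
def cases(f,zt,roi=None):
    g=cv2.cvtColor(f['image'],cv2.COLOR_RGB2HSV)
    return g
def crop(f,x0,x1,y0,y1,s,name,pts=None):
    im=cv2.cvtColor(f['image'],cv2.COLOR_RGB2BGR)[y0:y1,x0:x1]
    im=cv2.resize(im,None,fx=s,fy=s,interpolation=cv2.INTER_CUBIC)
    for p in (pts if pts is not None else []):
        cv2.circle(im,(int((p[0]-x0+.5)*s),int((p[1]-y0+.5)*s)),2,(0,0,255),-1)
    cv2.imwrite('pics/'+name,im)
E
python3 - <<'E'
from see import *
f=grab('top')
im=f['image'];
for p in [(222,207),(222,195),(213,207),(245,225),(345,215),(330,245),(410,195),(276,200),(285,205)]: print(p,im[p[1],p[0]])
g=cv2.cvtColor(im,cv2.COLOR_RGB2GRAY)
crop(f,190,440,185,270,3.2,'crop1.png')
# mat mask
def rects(m,amin,z,box):
    for c in cv2.findContours(m,cv2.RETR_EXTERNAL,cv2.CHAIN_APPROX_NONE)[0]:
        if cv2.contourArea(c)<amin: continue
        r=cv2.minAreaRect(c); b=cv2.boxPoints(r)+[box[0],box[1]]
        P=ray(f,b,z)[:,:2]; 
        e=[P[1]-P[0],P[2]-P[1]]; L=[np.linalg.norm(v) for v in e]; i=int(np.argmax(L))
        print('c px',np.round(b.mean(0),1),'xy',P.mean(0).round(1),'L',np.round(L,1),'ang',np.round(np.degrees(np.arctan2(e[i][1],e[i][0]))%180,1))
x0,y0=200,182; s=g[y0:262,x0:300]; print('labels'); rects((s>150).astype('uint8'),20,34,(x0,y0))
hs=cv2.cvtColor(im,cv2.COLOR_RGB2HSV)[y0:262,x0:300]
print('mat'); x0,y0=325,185; rects((g[y0:245,x0:372]<45).astype('uint8'),100,55,(x0,y0))
print('shaker'); x0,y0=305,165; m=(g[y0:265,x0:450]>150).astype('uint8'); m=cv2.morphologyEx(m,cv2.MORPH_CLOSE,np.ones((9,9)));rects(m,2000,45,(x0,y0))
E
```

```text
(222, 207) [189 189 192]
(222, 195) [115 113 117]
(213, 207) [115 113 117]
(245, 225) [136 134 129]
(345, 215) [39 38 38]
(330, 245) [190 191 193]
(410, 195) [117 115 119]
(276, 200) [188 189 191]
(285, 205) [99 98 94]
labels
c px [270.5 245.5] xy [412.8 159.5] L [35.  41.4] ang 179.7
c px [220.5 245. ] xy [415.7 318.5] L [35.2 51. ] ang 0.9
c px [221.9 205.6] xy [543.4 316.2] L [61.5 35.1] ang 166.1
c px [275.  204.5] xy [545.6 144.5] L [32.5 69.2] ang 179.6
c px [208.5 188.5] xy [600.8 361.2] L [55.8 43.6] ang 89.4
mat
c px [349.3 216.5] xy [500.7 -90.7] L [ 65.8 135. ] ang 5.6
shaker
c px [375.2 213.8] xy [ 511.3 -176. ] L [338.9 199. ] ang 96.7
```

View pics/crop1.png

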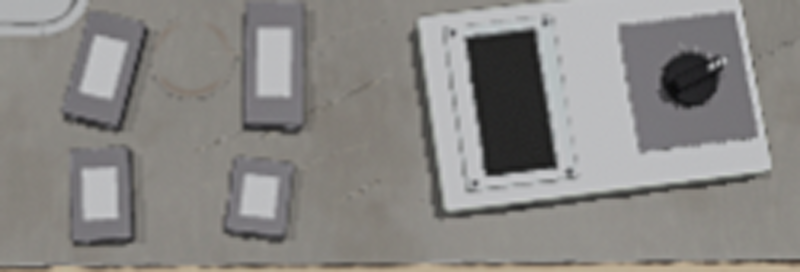

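```bash
cat >> see.py <<'E'
def rects(f,x0,x1,y0,y1,z,lo=None,hi=None,amin=20,S=6,close=0,v=True):
    g=cv2.cvtColor(f['image'],cv2.COLOR_RGB2GRAY)[y0:y1,x0:x1]
    g=cv2.resize(g,None,fx=S,fy=S,interpolation=cv2.INTER_CUBIC)
    m=np.ones(g.shape,'uint8')
    if lo is not None: m&=(g>lo).astype('uint8')
    if hi is not None: m&=(g<hi).astype('uint8')
    if close: m=cv2.morphologyEx(m,cv2.MORPH_CLOSE,np.ones((close*S,)*2))
    out=[]
    for c in cv2.findContours(m,cv2.RETR_EXTERNAL,cv2.CHAIN_APPROX_NONE)[0]:
        if cv2.contourArea(c)<amin*S*S: continue
        px=(c.reshape(-1,2)+.5)/S-.5+[x0,y0]
        P=ray(f,px,z)[:,:2].astype('float32'); r=cv2.minAreaRect(P); b=cv2.boxPoints(r)
        e=[b[1]-b[0],b[2]-b[1]]; L=[np.linalg.norm(q) for q in e]; i=int(np.argmax(L))
        a=(np.degrees(np.arctan2(e[i][1],e[i][0]))+60)%180-60
        out.append((np.array(r[0]),sorted(L),a))
        if v: print('px',px.mean(0).round(1),'xy',np.round(r[0],1),'L',np.round(sorted(L),1),'ang',round(float(a),1))
    return out
E
python3 - <<'E'
from see import *
f=grab('top')
print('labels'); rects(f,200,300,186,262,34,lo=152)
print('mat'); m=rects(f,325,372,185,245,55,hi=105,amin=300)
print('panel'); rects(f,378,432,182,236,45,lo=-1,hi=153,amin=300)
print('shaker'); rects(f,305,450,165,265,45,lo=158,amin=2000,close=9)
print('knob'); rects(f,385,425,192,225,63,hi=55,amin=30)
print('pointer'); rects(f,395,425,195,225,91,lo=140,amin=2)
f=grab('scene')
print('scene labels'); rects(f,205,310,185,255,34,lo=150)
print('mat');rects(f,300,370,215,262,55,hi=75,amin=300)
print('knob');rects(f,370,405,232,265,75,hi=55,amin=20)
crop(f,200,440,180,290,3.3,'crop2.png')
E
```

```text
labels
px [270.6 245.9] xy [411.7 159.1] L [35.5 42.1] ang -7.6
px [220.8 245. ] xy [415.6 317.8] L [35.4 51.7] ang 2.2
px [221.9 205.5] xy [543.6 316.5] L [35.4 61.7] ang -14.5
px [275.2 204. ] xy [547. 144.] L [35.  71.5] ang -0.5
px [208.2 191.4] xy [591.3 360.6] L [18.2 65.1] ang 118.6
px [204.5 187.9] xy [600.8 371.9] L [19.6 37.8] ang 89.4
mat
px [349.2 216.7] xy [500.3 -89.9] L [ 71.9 141.2] ang 6.5
panel
px [404.3 210.2] xy [ 521.4 -268.8] L [122.7 132.5] ang 6.7
px [428.3 206.2] xy [ 527.8 -339.1] L [ 35.2 176.2] ang -4.2
shaker
px [374.9 214.4] xy [ 510.6 -175.3] L [198.5 327.6] ang 96.5
knob
px [405.7 209.4] xy [ 519.3 -266.5] L [53.7 54.2] ang -17.8
pointer
px [416.  203.5] xy [ 532.9 -294.1] L [5.3 5.8] ang 42.3
px [423.1 204.1] xy [ 529.5 -317.2] L [ 9.7 64.4] ang 5.8
scene labels
px [306.9 246. ] xy [446.7 -17.1] L [27.5 93. ] ang 24.0
px [254.  233.9] xy [410.2 160.2] L [32.6 40.4] ang -7.8
px [275.7 211.2] xy [545.4 145. ] L [33.1 69.7] ang -1.3
px [234.1 197.5] xy [541.5 317. ] L [33.6 59.2] ang -14.7
mat
px [331.6 237.8] xy [497.3 -90. ] L [ 69.4 140.4] ang 6.7
knob
px [385.6 249.8] xy [ 504.6 -269.9] L [54.6 74. ] ang 3.0
```

View pics/crop2.png

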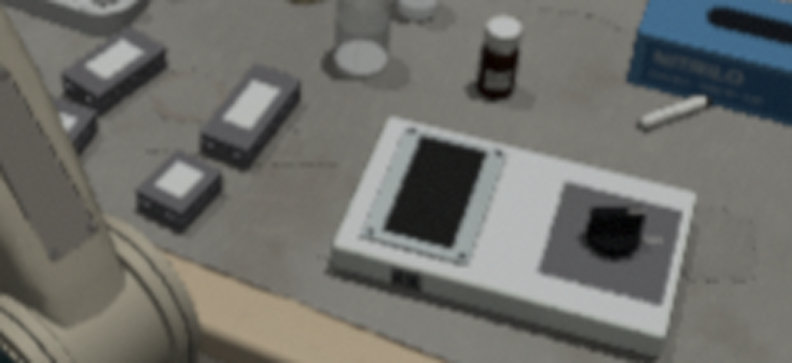

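```bash
cat > plan.py <<'E'
from h import *
def pose():
    s=ctrl.state(); M=R.from_quat(s['orientation']).as_matrix()
    return np.array(s['tool_pos']),np.degrees(np.arctan2(M[1,2],M[0,2])),s
def plan(wps,grip,step=48.,p=None,yaw=None):
    """wps: (x,y,z,yaw deg of tool z) world TCP; prints rows in tool units"""
    q,a,s=pose(); p=q if p is None else np.array(p,float); yaw=a if yaw is None else yaw
    for w in wps:
        t=np.array(w[:3],float); d=(w[3]-yaw+180)%360-180
        n=max(1,int(np.ceil(max(np.linalg.norm(t-p)/step,abs(d)/8.)))); rows=[]
        D=(t-p)/n; sp=-d/n/8
        for i in range(n):
            c,sn=np.cos(np.radians(yaw)),np.sin(np.radians(yaw))
            v=np.array([-D[2], sn*-D[0]+c*D[1], c*D[0]+sn*D[1]])/10
            rows.append([[round(float(x),2)+0. for x in v],round(sp,3),grip]); yaw+=d/n
        p=t; print(w,len(rows)); print(str(rows).replace(' ',''))
E
python3 - <<'E'
from plan import *
plan([(500,420,255,70),(521.5,-269.7,255,28),(521.5,-269.7,120,28)],0)
E
```

```text
(500, 420, 255, 70) 8
[[[-0.62,-4.09,-1.06],np.float64(0.002),0],[[-0.62,-4.09,-1.06],np.float64(0.002),0],[[-0.62,-4.09,-1.06],np.float64(0.002),0],[[-0.62,-4.1,-1.06],np.float64(0.002),0],[[-0.62,-4.1,-1.06],np.float64(0.002),0],[[-0.62,-4.1,-1.05],np.float64(0.002),0],[[-0.62,-4.1,-1.05],np.float64(0.002),0],[[-0.62,-4.1,-1.05],np.float64(0.002),0]]
(521.5, -269.7, 255, 28) 15
[[[0.0,-1.71,-4.27],np.float64(0.35),0],[[0.0,-1.91,-4.18],np.float64(0.35),0],[[0.0,-2.12,-4.08],np.float64(0.35),0],[[0.0,-2.31,-3.98],np.float64(0.35),0],[[0.0,-2.5,-3.86],np.float64(0.35),0],[[0.0,-2.69,-3.73],np.float64(0.35),0],[[0.0,-2.87,-3.6],np.float64(0.35),0],[[0.0,-3.04,-3.45],np.float64(0.35),0],[[0.0,-3.21,-3.3],np.float64(0.35),0],[[0.0,-3.36,-3.14],np.float64(0.35),0],[[0.0,-3.51,-2.97],np.float64(0.35),0],[[0.0,-3.65,-2.79],np.float64(0.35),0],[[0.0,-3.79,-2.61],np.float64(0.35),0],[[0.0,-3.91,-2.43],np.float64(0.35),0],[[0.0,-4.02,-2.23],np.float64(0.35),0]]
(521.5, -269.7, 120, 28) 3
[[[4.5,0.0,0.0],np.float64(-0.0),0],[[4.5,0.0,0.0],np.float64(-0.0),0],[[4.5,0.0,0.0],np.float64(-0.0),0]]
```

Request:
{"fn": "carry_out", "kwargs": {
  "motion": [
    [[-0.6, -4.1, -1.05], 0, 0],
    [[-0.6, -4.1, -1.05], 0, 0],
    [[-0.6, -4.1, -1.05], 0, 0],
    [[-0.6, -4.1, -1.05], 0, 0],
    [[-0.6, -4.1, -1.05], 0, 0],
    [[-0.6, -4.1, -1.05], 0, 0],
    [[-0.6, -4.1, -1.05], 0, 0],
    [[-0.6, -4.1, -1.05], 0, 0]
  ]
}}

```text
clock: 1.05
tool_pos: [502.0, 419.7, 253.7]
orientation: [-0.406, 0.579, 0.406, 0.579]
ft_force: [-0.4, 0.7, 0.2]
gripper_width: 0.999
```

Request:
{"fn": "carry_out", "kwargs": {
  "motion": [
    [[0, -1.6, -4.3], 0, 0],
    [[0, -1.6, -4.3], 0, 0],
    [[0, -1.6, -4.3], 0, 0],
    [[0, -1.6, -4.3], 0, 0],
    [[0, -1.6, -4.3], 0, 0],
    [[0, -1.6, -4.3], 0, 0],
    [[0, -1.6, -4.3], 0, 0],
    [[0, -1.6, -4.3], 0, 0]
  ]
}}

```text
clock: 1.85
tool_pos: [504.0, 52.0, 253.6]
orientation: [-0.406, 0.579, 0.406, 0.579]
ft_force: [-0.5, 0.5, -0.2]
gripper_width: 1.001
```

```bash
cat > plan.py <<'E'
import sys
from h import *
def pose():
    s=ctrl.state(); M=R.from_quat(s['orientation']).as_matrix()
    return np.array(s['tool_pos']),np.degrees(np.arctan2(M[1,2],M[0,2])),s
def plan(*wps):
    """world TCP x,y,z and yaw of tool z: per leg the tool-frame shift (cm), least rows, spin made after it"""
    p,yaw,s=pose(); print('at',p.round(1),'yaw',round(yaw,1),'q7',round(s['joint_pos'][6],2),'w',round(float(s['gripper_width']),3),'F',np.round(s['ft_force'],1),'t',s['clock'])
    for w in wps:
        D=np.array(w[:3],float)-p; d=(w[3]-yaw+180)%360-180; c,sn=np.cos(np.radians(yaw)),np.sin(np.radians(yaw))
        v=np.array([-D[2],-sn*D[0]+c*D[1],c*D[0]+sn*D[1]])/10; n=int(np.ceil(np.linalg.norm(v)/4.8)) or 1; m=int(np.ceil(abs(d)/8.4)) or 1
        print(w,'shift',v.round(2),'/',n,'=',(v/n).round(2),'| spin',round(-d/8,2),'/',m,'=',round(-d/8/m,3))
        p=np.array(w[:3],float); yaw=w[3]
E
python3 - <<'E'
from plan import *
plan((521.5,-269.7,255,28),(521.5,-269.7,67,28))
E
```

```text
at [504.   52.  253.6] yaw 70.1 q7 1.11 w 1.001 F [-0.5  0.5 -0.2] t 1.85
(521.5, -269.7, 255, 28) shift [ -0.14 -12.57 -29.66] / 7 = [-0.02 -1.8  -4.24] | spin 5.27 / 6 = 0.878
(521.5, -269.7, 67, 28) shift [18.8  0.   0. ] / 4 = [4.7 0.  0. ] | spin 0.0 / 1 = 0.0
```

Request:
{"fn": "carry_out", "kwargs": {
  "motion": [
    [[0, -1.8, -4.24], 0, 0],
    [[0, -1.8, -4.24], 0, 0],
    [[0, -1.8, -4.24], 0, 0],
    [[0, -1.8, -4.24], 0, 0],
    [[0, -1.8, -4.24], 0, 0],
    [[0, -1.8, -4.24], 0, 0],
    [[0, -1.8, -4.24], 0.9, 0],
    [[0, 0, 0], 0.9, 0]
  ]
}}

```text
clock: 2.65
tool_pos: [520.0, -276.8, 253.5]
orientation: [-0.327, 0.629, 0.324, 0.627]
ft_force: [-1.4, -0.7, 0.2]
gripper_width: 1.002
```

Request:
{"fn": "carry_out", "kwargs": {
  "motion": [
    [[0, 0, 0], 0.9, 0],
    [[0, 0, 0], 0.9, 0],
    [[0, 0, 0], 0.9, 0],
    [[0, 0, 0], 0.77, 0],
    [[4, 0, 0], 0, 0],
    [[4, 0, 0], 0, 0],
    [[4, 0, 0], 0, 0],
    [[0, 0, 0], 0, 0]
  ]
}}

```text
clock: 3.45
tool_pos: [518.3, -265.8, 128.8]
orientation: [-0.169, 0.689, 0.173, 0.683]
ft_force: [-0.2, 0.5, -0.1]
gripper_width: 0.998
```

```bash
python3 - <<'E'
from plan import *
from see import *
plan((521.5,-269.7,67,28))
f=grab('scene'); crop(f,330,460,180,290,5,'k1.png',proj(f,[[521.5,-269.7,91],pose()[0]]))
E
```

```text
at [ 518.3 -265.8  128.8] yaw 28.0 q7 1.16 w 0.998 F [-0.2  0.5 -0.1] t 3.45
(521.5, -269.7, 67, 28) shift [ 6.18 -0.5   0.1 ] / 2 = [ 3.09 -0.25  0.05] | spin -0.0 / 1 = -0.002
```

View pics/k1.png

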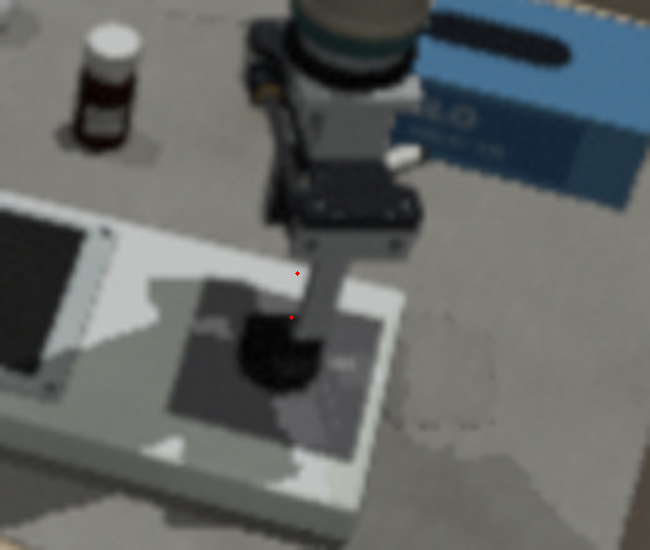

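The gripper is above the knob. Its near finger is at about (310,335) in the crop and the knob at (280,345), which matches the expected perspective. Going down to grip.

Request:
{"fn": "carry_out", "kwargs": {
  "motion": [
    [[3.1, -0.3, 0.05], 0, 0],
    [[3, -0.2, 0.05], 0, 0],
    [[0, 0, 0], 0, 0],
    [[0, 0, 0], 0, 0]
  ]
}}

```text
clock: 3.9
tool_pos: [526.2, -272.8, 74.4]
orientation: [-0.171, 0.686, 0.17, 0.687]
ft_force: [-0.5, 0.6, 0.6]
gripper_width: 0.999
```

Request:
{"fn": "carry_out", "kwargs": {
  "motion": [
    [[0, 0, 0], 0, 255],
    [[0, 0, 0], 0, 255],
    [[0, 0, 0], 0, 255],
    [[0, 0, 0], 0, 255],
    [[0, 0, 0], 0, 255],
    [[0, 0, 0], 0, 255],
    [[0, 0, 0], 0, 255],
    [[0, 0, 0], 0, 255]
  ],
  "squeeze": 20
}}

```text
clock: 4.7
tool_pos: [525.1, -272.0, 72.4]
orientation: [-0.171, 0.686, 0.171, 0.686]
ft_force: [0.4, -0.9, 0.5]
gripper_width: 0.356
```

Request:
{"fn": "carry_out", "kwargs": {
  "motion": [
    [[0.5, 0.37, -0.2], 0, 200],
    [[0, 0, 0], 0, 200],
    [[0, 0, 0], 0, 200],
    [[0, 0, 0], 0, 255],
    [[0, 0, 0], 0, 255],
    [[0, 0, 0], 0, 255],
    [[0, 0, 0], 0, 255]
  ],
  "squeeze": 30
}}

```text
clock: 5.4
tool_pos: [522.2, -269.5, 67.5]
orientation: [-0.171, 0.686, 0.171, 0.686]
ft_force: [1.9, 0.2, -1.8]
gripper_width: 0.15
```

Request:
{"fn": "carry_out", "kwargs": {
  "motion": [
    [[-0.4, 0, 0], 0, 255],
    [[-0.4, 0, 0], 0, 255],
    [[-0.4, 0, 0], 0, 255],
    [[-0.3, 0, 0], 0, 255],
    [[0, 0, 0], 0, 255],
    [[0, 0, 0], 0, 255]
  ]
}}

```text
clock: 6.0
tool_pos: [522.1, -269.5, 81.6]
orientation: [-0.171, 0.686, 0.171, 0.686]
ft_force: [5.5, 0.4, -13.8]
gripper_width: 0.146
```

Request:
{"fn": "carry_out", "kwargs": {
  "motion": [
    [[0.1, 0, 0], -0.5, 255],
    [[0, 0, 0], -1.05, 255],
    [[0, 0, 0], -1.05, 255],
    [[0, 0, 0], -1.05, 255],
    [[0, 0, 0], -1.05, 255],
    [[0, 0, 0], -1.05, 255],
    [[0, 0, 0], -1.05, 255],
    [[0, 0, 0], -1.05, 255]
  ]
}}

```text
clock: 6.8
tool_pos: [522.6, -268.9, 81.6]
orientation: [0.505, -0.494, -0.505, -0.495]
ft_force: [5.0, 3.1, -6.8]
gripper_width: 0.15
```

Request:
{"fn": "carry_out", "kwargs": {
  "motion": [
    [[0, 0, 0], -0.75, 255],
    [[0, 0, 0], 0, 255],
    [[0, 0, 0], 0, 255],
    [[0, 0, 0], 0, 255]
  ]
}}

```text
clock: 7.2
tool_pos: [522.6, -268.8, 81.5]
orientation: [0.529, -0.469, -0.529, -0.47]
ft_force: [3.8, 3.2, -5.9]
gripper_width: 0.146
```

```bash
python3 - <<'E'
from plan import *
plan((521.5,-269.7,67,96.6)); print(pose()[2]['torque'])
E
```

```text
at [ 522.6 -268.8   81.5] yaw 96.8 q7 2.05 w 0.146 F [ 3.8  3.2 -5.9] t 7.2
(521.5, -269.7, 67, 96.6) shift [ 1.45  0.12 -0.08] / 1 = [ 1.45  0.12 -0.08] | spin 0.03 / 1 = 0.03
[ 0.7075072  -1.20751615  0.01320508]
```

Request:
{"fn": "carry_out", "kwargs": {
  "motion": [
    [[0.4, 0.05, 0], 0, 255],
    [[0.4, 0.05, 0], 0, 255],
    [[0.4, 0, 0], 0, 255],
    [[0.3, 0, 0], 0, 255],
    [[0.3, 0, 0], 0, 255],
    [[0, 0, 0], 0, 255],
    [[0, 0, 0], 0, 255],
    [[0, 0, 0], 0, 255]
  ]
}}

```text
clock: 8.0
tool_pos: [522.7, -268.8, 67.2]
orientation: [0.53, -0.468, -0.528, -0.47]
ft_force: [0.7, 7.0, 20.2]
gripper_width: 0.148
```

Request:
{"fn": "carry_out", "kwargs": {
  "motion": [
    [[-0.2, 0, 0], 0, 0],
    [[0, 0, 0], 0, 0],
    [[0, 0, 0], 0, 0],
    [[0, 0, 0], 0, 0],
    [[-4, 0, 0], 0, 0],
    [[-4.5, 0, 0], 0, 0],
    [[-4.5, 0, 0], 0, 0],
    [[-4.5, 0, 0], 0, 0]
  ]
}}

```text
clock: 8.8
tool_pos: [519.8, -270.0, 241.8]
orientation: [-0.528, 0.47, 0.529, 0.469]
ft_force: [-0.1, -0.4, -0.5]
gripper_width: 0.791
```

```bash
python3 - <<'E'
from plan import *
from see import *
f=grab('top'); print('labels'); rects(f,210,300,186,262,34,lo=152); rects(f,325,372,185,245,55,hi=105,amin=300)
plan((546.2,144.5,200,89),(546.2,144.5,9,89))
f=grab('scene'); rects(f,205,310,185,250,34,lo=150)
crop(f,330,440,200,290,5,'k2.png')
E
```

```text
labels
px [270.6 245.9] xy [411.6 159.1] L [36.7 43.4] ang -7.3
px [220.8 245. ] xy [415.4 317.8] L [36.5 53.2] ang 2.1
px [221.9 205.5] xy [543.6 316.5] L [36.7 62.8] ang -14.5
px [275.2 204. ] xy [547.  143.7] L [36.6 72.6] ang -0.5
px [212.9 189.3] xy [598.4 347.2] L [13.5 36.9] ang -42.6
px [349.4 216.9] xy [499.1 -90.9] L [ 73.4 143.7] ang 6.7
at [ 524.  -272.   249.6] yaw 96.7 q7 2.07 w 0.837 F [ 1.9 -0.6  4.5] t 8.85
(546.2, 144.5, 200, 89) shift [ 4.96 -7.08 41.1 ] / 9 = [ 0.55 -0.79  4.57] | spin 0.97 / 1 = 0.966
(546.2, 144.5, 9, 89) shift [19.1  0.   0. ] / 4 = [4.78 0.   0.  ] | spin 0.0 / 1 = 0.0
px [206.9 244.4] xy [297.5 273.9] L [21.1 44.4] ang 33.6
px [307.2 242.9] xy [459.  -13.6] L [23.8 74.1] ang 24.0
px [215.2 218.7] xy [413.9 318.7] L [34.8 51.3] ang 2.4
px [230.2 198. ] xy [533.6 331.9] L [20.5 46.3] ang 10.4
px [306.9 196.9] xy [666.5  78.8] L [23.7 45. ] ang 24.0
```

View pics/k2.png

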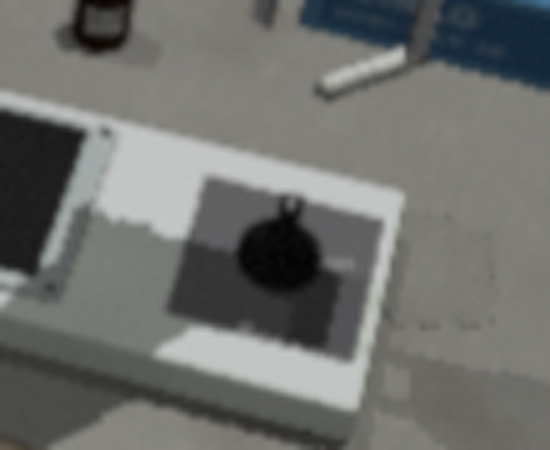

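Request:
{"fn": "carry_out", "kwargs": {
  "motion": [
    [[0, -0.8, 4.55], 0, 0],
    [[0, -0.8, 4.55], 0, 0],
    [[0, -0.8, 4.55], 0, 0],
    [[0, -0.8, 4.55], 0, 0],
    [[0.5, -0.8, 4.55], 0, 0],
    [[0.5, -0.8, 4.55], 0, 0],
    [[0.5, -0.8, 4.55], 0, 0],
    [[0.5, -0.8, 4.55], 0, 0]
  ]
}}

```text
clock: 9.7
tool_pos: [540.6, 100.4, 219.4]
orientation: [-0.528, 0.47, 0.529, 0.469]
ft_force: [0.6, 0.4, -0.6]
gripper_width: 1.002
```

Request:
{"fn": "carry_out", "kwargs": {
  "motion": [
    [[3, -0.7, 4.5], 0.97, 0],
    [[4, 0, 0], 0, 0],
    [[4, 0, 0], 0, 0],
    [[0, 0, 0], 0, 0],
    [[0, 0, 0], 0, 0],
    [[0, 0, 0], 0, 0]
  ]
}}

```text
clock: 10.3
tool_pos: [544.2, 140.8, 114.6]
orientation: [-0.496, 0.504, 0.495, 0.505]
ft_force: [-0.5, -0.1, 0.3]
gripper_width: 0.999
```

```bash
python3 - <<'E'
from plan import *
plan((546.2,144.3,10,89))
E
```

```text
at [544.2 140.8 114.6] yaw 89.0 q7 1.17 w 0.999 F [-0.5 -0.1  0.3] t 10.3
(546.2, 144.3, 10, 89) shift [10.46 -0.2   0.36] / 3 = [ 3.49 -0.07  0.12] | spin -0.01 / 1 = -0.005
```

Request:
{"fn": "carry_out", "kwargs": {
  "motion": [
    [[3.5, -0.1, 0.12], 0, 0],
    [[3.5, -0.1, 0.12], 0, 0],
    [[3, 0, 0.12], 0, 0],
    [[0.4, 0, 0], 0, 0],
    [[0, 0, 0], 0, 0],
    [[0, 0, 0], 0, 0],
    [[0, 0, 0], 0, 0],
    [[0, 0, 0], 0, 0]
  ]
}}

```text
clock: 11.1
tool_pos: [545.9, 144.6, 10.4]
orientation: [-0.496, 0.504, 0.495, 0.505]
ft_force: [-0.0, 1.2, -0.1]
gripper_width: 0.996
```

Request:
{"fn": "carry_out", "kwargs": {
  "motion": [
    [[0, 0, 0], 0, 255],
    [[0, 0, 0], 0, 255],
    [[0, 0, 0], 0, 255],
    [[0, 0, 0], 0, 255],
    [[0, 0, 0], 0, 255],
    [[0, 0, 0], 0, 255],
    [[0, 0, 0], 0, 255],
    [[0, 0, 0], 0, 255]
  ],
  "squeeze": 35
}}

```text
clock: 11.9
tool_pos: [544.8, 144.5, 8.9]
orientation: [-0.496, 0.504, 0.496, 0.504]
ft_force: [0.3, 0.9, -0.4]
gripper_width: 0.638
```

Request:
{"fn": "carry_out", "kwargs": {
  "motion": [
    [[-1, 0, 0], 0, 255],
    [[-3, 0, 0], 0, 255],
    [[-4, 0, 0], 0, 255],
    [[-4, 0, 0], 0, 255],
    [[0, 0, 0], 0, 255],
    [[0, 0, 0], 0, 255],
    [[0, 0, 0], 0, 255]
  ]
}}

```text
clock: 12.6
tool_pos: [543.5, 143.9, 127.8]
orientation: [-0.495, 0.505, 0.496, 0.503]
ft_force: [0.2, -0.2, -2.8]
gripper_width: 0.638
```

```bash
python3 - <<'E'
from plan import *
plan((497.7,-90.3,128,96.6),(497.7,-90.3,65,96.6))
E
```

```text
at [543.5 143.9 127.8] yaw 89.0 q7 1.17 w 0.638 F [ 0.2 -0.2 -2.8] t 12.6
(497.7, -90.3, 128, 96.6) shift [-2.00e-02  4.17e+00 -2.35e+01] / 5 = [-0.    0.83 -4.7 ] | spin -0.95 / 1 = -0.949
(497.7, -90.3, 65, 96.6) shift [ 6.3 -0.   0. ] / 2 = [ 3.15 -0.    0.  ] | spin -0.0 / 1 = -0.0
```

Request:
{"fn": "carry_out", "kwargs": {
  "motion": [
    [[0, 0.7, -3.9], -0.95, 255],
    [[0, 0.2, -4], 0, 255],
    [[0, 0.2, -4], 0, 255],
    [[0, 0.2, -4], 0, 255],
    [[0, 0.2, -4], 0, 255],
    [[0, 0.2, -3.6], 0, 255],
    [[0, 0, 0], 0, 255],
    [[0, 0, 0], 0, 255]
  ]
}}

```text
clock: 13.4
tool_pos: [548.4, -91.0, 127.2]
orientation: [-0.526, 0.472, 0.529, 0.47]
ft_force: [0.9, 1.4, -2.5]
gripper_width: 0.635
```

```bash
python3 - <<'E'
from plan import *
from see import *
plan((497.7,-90.3,65,96.6))
f=grab('top'); crop(f,290,440,160,270,5,'c1.png')
f=grab('scene'); crop(f,270,400,170,280,4,'c2.png')
a=cv2.imread('pics/c1.png');b=cv2.imread('pics/c2.png');
a=cv2.resize(a,(400,293));b=cv2.resize(b,(400,338));cv2.imwrite('pics/c3.png',np.hstack([np.vstack([a,np.zeros((45,400,3),'uint8')]),b]))
E
```

```text
at [548.4 -91.  127.2] yaw 96.5 q7 1.67 w 0.635 F [ 0.9  1.4 -2.5] t 13.4
(497.7, -90.3, 65, 96.6) shift [6.22 5.03 0.64] / 2 = [3.11 2.51 0.32] | spin -0.02 / 1 = -0.016
```

View pics/c3.png

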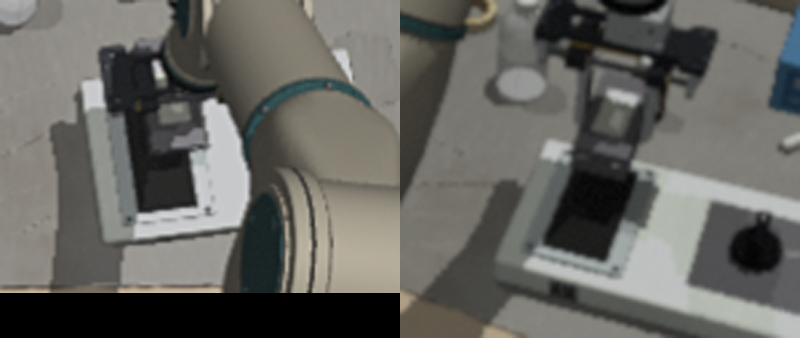

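The case is held level over the far part of the mat, about 50 mm too far along x. My row applied the spin before the shift. Correcting that, then lowering.

Request:
{"fn": "carry_out", "kwargs": {
  "motion": [
    [[0, 2.5, 0.3], 0, 255],
    [[0, 2.5, 0.3], 0, 255],
    [[2, 0, 0], 0, 255],
    [[2, 0, 0], 0, 255],
    [[0, 0, 0], 0, 255],
    [[0, 0, 0], 0, 255],
    [[0, 0, 0], 0, 255]
  ]
}}

```text
clock: 14.2
tool_pos: [500.2, -89.4, 89.6]
orientation: [0.529, -0.47, -0.528, -0.47]
ft_force: [-0.3, 0.4, -2.6]
gripper_width: 0.635
```

```bash
python3 - <<'E'
from plan import *
plan((497.7,-90.3,64.5,96.6))
E
```

```text
at [500.2 -89.4  89.6] yaw 96.7 q7 1.65 w 0.635 F [-0.3  0.4 -2.6] t 14.2
(497.7, -90.3, 64.5, 96.6) shift [ 2.51  0.26 -0.07] / 1 = [ 2.51  0.26 -0.07] | spin 0.01 / 1 = 0.01
```

Request:
{"fn": "carry_out", "kwargs": {
  "motion": [
    [[1.2, 0.15, -0.05], 0, 255],
    [[0.8, 0.1, 0], 0, 255],
    [[0.2, 0, 0], 0, 255],
    [[0.1, 0, 0], 0, 255],
    [[0, 0, 0], 0, 255],
    [[0, 0, 0], 0, 255],
    [[0, 0, 0], 0, 255]
  ]
}}

```text
clock: 14.9
tool_pos: [497.3, -90.9, 66.2]
orientation: [0.528, -0.47, -0.528, -0.47]
ft_force: [0.9, 0.7, -2.8]
gripper_width: 0.634
```

Request:
{"fn": "carry_out", "kwargs": {
  "motion": [
    [[0.1, 0, 0], 0, 255],
    [[0.1, 0, 0], 0, 255],
    [[0.05, 0, 0], 0, 255],
    [[0, 0, 0], 0, 255],
    [[0, 0, 0], 0, 255]
  ]
}}

```text
clock: 15.4
tool_pos: [497.1, -90.9, 64.0]
orientation: [0.528, -0.47, -0.528, -0.47]
ft_force: [-0.9, 1.3, 5.9]
gripper_width: 0.635
```

Request:
{"fn": "carry_out", "kwargs": {
  "motion": [
    [[0, 0, 0], 0, 0],
    [[0, 0, 0], 0, 0],
    [[0, 0, 0], 0, 0],
    [[0, 0, 0], 0, 0],
    [[-1, 0, 0], 0, 0],
    [[-4, 0, 0], 0, 0],
    [[-4.5, 0, 0], 0, 0],
    [[-4.5, 0, 0], 0, 0]
  ]
}}

```text
clock: 16.2
tool_pos: [496.5, -90.7, 205.5]
orientation: [-0.528, 0.47, 0.528, 0.47]
ft_force: [1.1, 0.6, -0.0]
gripper_width: 1.002
```

Request:
{"fn": "carry_out", "kwargs": {
  "motion": [
    [[0, 0, 4.6], 0, 0],
    [[0, 0, 4.6], 0, 0],
    [[0, 0, 4.6], 0, 0],
    [[0, 0, 4.6], 0, 0],
    [[0, 0, 4.6], 0, 0],
    [[0, 0, 4.6], 0, 0],
    [[0, 0, 4.6], 0, 0],
    [[0, 0, 4.6], 0, 0]
  ]
}}

```text
clock: 17.0
tool_pos: [454.2, 276.4, 204.3]
orientation: [0.528, -0.47, -0.528, -0.471]
ft_force: [1.3, -0.0, -0.5]
gripper_width: 1.002
```

```bash
python3 - <<'E'
from plan import *
from see import *
f=grab('top'); rects(f,210,300,186,262,34,lo=152); print('on mat');rects(f,325,372,180,245,89,lo=150)
crop(f,300,440,160,260,4,'d1.png')
g=grab('scene'); rects(g,300,370,190,262,89,lo=150)
plan((542.5,316.8,190,75.4),(542.5,316.8,10,75.4))
E
```

```text
on mat
px [349.1 215.1] xy [503.7 -83. ] L [146.8 194. ] ang -1.6
px [332.5 230.1] xy [497.8 -89.8] L [33.6 69.5] ang 6.0
px [332.4 244.7] xy [ 459.3 -122. ] L [189.6 190.5] ang 6.6
at [452.4 282.9 204.4] yaw 97.2 q7 0.95 w 1.001 F [-0.9  0.1 -0. ] t 17.1
(542.5, 316.8, 190, 75.4) shift [ 1.44 -9.36  2.23] / 3 = [ 0.48 -3.12  0.74] | spin 2.73 / 3 = 0.909
(542.5, 316.8, 10, 75.4) shift [18.  0.  0.] / 4 = [4.5 0.  0. ] | spin -0.0 / 1 = -0.0
```

View pics/d1.png

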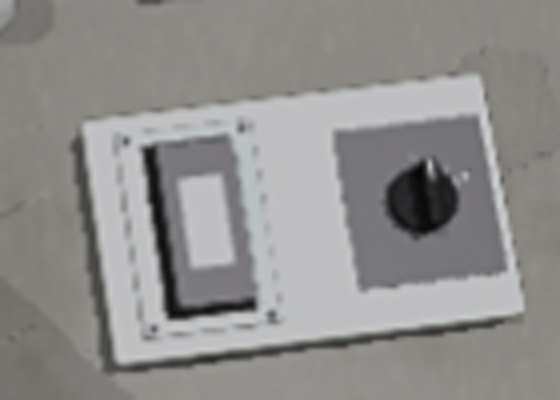

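The picture shows case 128 standing square on the mat, with its label centred at (207,222) in the crop. The scene view puts it within 0.5 mm of the mat centre. Next is case 110.

Request:
{"fn": "carry_out", "kwargs": {
  "motion": [
    [[0.5, -3.1, 0.75], 0, 0],
    [[0.5, -3.1, 0.75], 0, 0],
    [[0.5, -3.1, 0.75], 0, 0],
    [[0, 0, 0], 0.9, 0],
    [[0, 0, 0], 0.9, 0],
    [[0, 0, 0], 0.93, 0],
    [[4.5, 0, 0], 0, 0],
    [[4.5, 0, 0], 0, 0]
  ]
}}

```text
clock: 17.9
tool_pos: [546.0, 307.7, 99.6]
orientation: [-0.429, 0.56, 0.429, 0.564]
ft_force: [0.6, -0.6, -0.1]
gripper_width: 0.999
```

Request:
{"fn": "carry_out", "kwargs": {
  "motion": [
    [[4, 0, 0], 0, 0],
    [[0, 0, 0], 0, 0],
    [[0, 0, 0], 0, 0],
    [[0, 0, 0], 0, 0]
  ]
}}

```text
clock: 18.3
tool_pos: [546.2, 308.5, 61.1]
orientation: [-0.429, 0.561, 0.429, 0.563]
ft_force: [0.1, -0.2, -0.5]
gripper_width: 1.002
```

```bash
python3 - <<'E'
from plan import *
from see import *
plan((542.5,316.8,10,75.4))
f=grab('top'); rects(f,210,300,186,262,34,lo=152)
g=grab('scene'); rects(g,205,310,185,250,34,lo=152); crop(g,180,310,150,260,4,'e1.png')
E
```

```text
at [546.2 308.5  61.1] yaw 74.7 q7 0.66 w 1.002 F [ 0.1 -0.2 -0.5] t 18.3
(542.5, 316.8, 10, 75.4) shift [5.11 0.58 0.71] / 2 = [2.55 0.29 0.35] | spin -0.08 / 1 = -0.082
px [221.3 249.2] xy [401.6 316.4] L [17.  98.3] ang 34.5
px [227.4 246.5] xy [412.1 297.2] L [ 13.7 102.2] ang 31.9
px [246.  234.7] xy [449.4 236.9] L [ 84. 113.] ang -59.0
px [264.9 222.3] xy [488.4 176.9] L [13.9 98.9] ang 32.3
px [270.5 219. ] xy [498.5 158.9] L [14.3 97.2] ang 33.1
px [307.3 243.3] xy [457.4 -14.9] L [22.7 70.1] ang 24.0
px [253.9 233.9] xy [410.3 160.1] L [31.8 39.3] ang -7.1
```

View pics/e1.png

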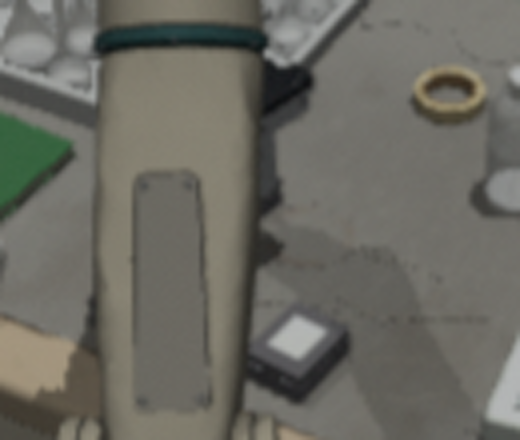

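The arm hides case 110 in this view; only case 74, at (300,340) in the crop, is clear. I'll go on with the earlier agreed position.

Request:
{"fn": "carry_out", "kwargs": {
  "motion": [
    [[1, 0.55, 0.7], -0.1, 0],
    [[3, 0, 0], 0, 0],
    [[1.2, 0, 0], 0, 0],
    [[0, 0, 0], 0, 0],
    [[0, 0, 0], 0, 0]
  ]
}}

```text
clock: 18.9
tool_pos: [541.1, 316.1, 6.7]
orientation: [-0.433, 0.559, 0.433, 0.559]
ft_force: [0.8, -0.1, 0.2]
gripper_width: 0.997
```

Request:
{"fn": "carry_out", "kwargs": {
  "motion": [
    [[0, 0, 0], 0, 255],
    [[0, 0, 0], 0, 255],
    [[0, 0, 0], 0, 255],
    [[0, 0, 0], 0, 255],
    [[0, 0, 0], 0, 255],
    [[0, 0, 0], 0, 255],
    [[0, 0, 0], 0, 255],
    [[0, 0, 0], 0, 255]
  ]
}}

```text
clock: 19.7
tool_pos: [541.3, 316.3, 6.8]
orientation: [-0.433, 0.558, 0.433, 0.559]
ft_force: [-0.4, 0.2, 4.3]
gripper_width: 0.632
```

Request:
{"fn": "carry_out", "kwargs": {
  "motion": [
    [[-1, 0, 0], 0, 255],
    [[-3, 0, 0], 0, 255],
    [[-4, 0, 0], 0, 255],
    [[-4, 0, 0], 0, 255],
    [[-3, 0, 0], 0, 255],
    [[0, 0, 0], 0, 255],
    [[0, 0, 0], 0, 255],
    [[0, 0, 0], 0, 255]
  ]
}}

```text
clock: 20.5
tool_pos: [539.6, 314.9, 154.8]
orientation: [-0.433, 0.56, 0.433, 0.558]
ft_force: [-0.9, -0.6, -1.9]
gripper_width: 0.632
```

```bash
python3 - <<'E'
from plan import *
plan((498.5,-90.3,160,96.6),(498.5,-90.3,99,96.6))
E
```

```text
at [539.6 314.9 154.8] yaw 75.6 q7 0.67 w 0.632 F [-0.9 -0.6 -1.9] t 20.5
(498.5, -90.3, 160, 96.6) shift [ -0.52  -6.11 -40.27] / 9 = [-0.06 -0.68 -4.47] | spin -2.63 / 3 = -0.876
(498.5, -90.3, 99, 96.6) shift [ 6.1 -0.   0. ] / 2 = [ 3.05 -0.    0.  ] | spin -0.0 / 1 = -0.0
```

Request:
{"fn": "carry_out", "kwargs": {
  "motion": [
    [[0, -0.7, -4.5], 0, 255],
    [[0, -0.7, -4.5], 0, 255],
    [[0, -0.7, -4.5], 0, 255],
    [[0, -0.7, -4.5], 0, 255],
    [[0, -0.7, -4.5], 0, 255],
    [[0, -0.7, -4.5], 0, 255],
    [[0, -0.7, -4.5], 0, 255],
    [[0, -0.7, -4.5], 0, 255]
  ]
}}

```text
clock: 21.3
tool_pos: [503.7, -48.4, 154.9]
orientation: [-0.432, 0.56, 0.434, 0.558]
ft_force: [0.5, -0.2, -1.7]
gripper_width: 0.636
```

Request:
{"fn": "carry_out", "kwargs": {
  "motion": [
    [[0, -0.5, -4.2], -0.9, 255],
    [[0, 0, 0], -0.9, 255],
    [[0, 0, 0], -0.83, 255],
    [[0, 0, 0], 0, 255],
    [[0, 0, 0], 0, 255],
    [[0, 0, 0], 0, 255]
  ]
}}

```text
clock: 21.9
tool_pos: [499.4, -88.2, 155.8]
orientation: [-0.527, 0.471, 0.528, 0.47]
ft_force: [-0.3, 0.3, -2.7]
gripper_width: 0.635
```

```bash
python3 - <<'E'
from plan import *
plan((498,-90.3,110,96.6),(498,-90.3,95.8,96.6))
E
```

```text
at [499.4 -88.2 155.8] yaw 96.5 q7 1.63 w 0.635 F [-0.3  0.3 -2.7] t 21.9
(498, -90.3, 110, 96.6) shift [ 4.58  0.17 -0.19] / 1 = [ 4.58  0.17 -0.19] | spin -0.01 / 1 = -0.008
(498, -90.3, 95.8, 96.6) shift [ 1.42 -0.    0.  ] / 1 = [ 1.42 -0.    0.  ] | spin -0.0 / 1 = -0.0
```

Request:
{"fn": "carry_out", "kwargs": {
  "motion": [
    [[2.3, 0.1, -0.15], 0, 255],
    [[2.2, 0, 0], 0, 255],
    [[0.5, 0, 0], 0, 255],
    [[0.2, 0, 0], 0, 255],
    [[0, 0, 0], 0, 255],
    [[0, 0, 0], 0, 255],
    [[0, 0, 0], 0, 255],
    [[0, 0, 0], 0, 255]
  ]
}}

```text
clock: 22.7
tool_pos: [499.4, -90.3, 105.0]
orientation: [0.528, -0.47, -0.528, -0.471]
ft_force: [0.5, -0.1, -1.8]
gripper_width: 0.631
```

Request:
{"fn": "carry_out", "kwargs": {
  "motion": [
    [[0.4, 0.12, 0], 0, 255],
    [[0.2, 0, 0], 0, 255],
    [[0.1, 0, 0], 0, 255],
    [[0.1, 0, 0], 0, 255],
    [[0, 0, 0], 0, 255],
    [[0, 0, 0], 0, 255]
  ]
}}

```text
clock: 23.3
tool_pos: [497.9, -90.3, 96.4]
orientation: [-0.528, 0.47, 0.528, 0.47]
ft_force: [0.2, 0.4, -1.6]
gripper_width: 0.636
```

Request:
{"fn": "carry_out", "kwargs": {
  "motion": [
    [[0.1, 0, 0], 0, 255],
    [[0.05, 0, 0], 0, 255],
    [[0, 0, 0], 0, 255],
    [[0, 0, 0], 0, 255]
  ]
}}

```text
clock: 23.7
tool_pos: [498.0, -90.3, 95.8]
orientation: [0.528, -0.47, -0.528, -0.47]
ft_force: [-1.6, -0.3, 7.2]
gripper_width: 0.635
```

Request:
{"fn": "carry_out", "kwargs": {
  "motion": [
    [[0, 0, 0], 0, 0],
    [[0, 0, 0], 0, 0],
    [[0, 0, 0], 0, 0],
    [[0, 0, 0], 0, 0],
    [[-1, 0, 0], 0, 0],
    [[-4, 0, 0], 0, 0],
    [[-4.5, 0, 0], 0, 0],
    [[-3, 0, 0], 0, 0]
  ]
}}

```text
clock: 24.5
tool_pos: [498.7, -90.3, 223.3]
orientation: [0.529, -0.47, -0.527, -0.471]
ft_force: [0.3, 0.4, 0.7]
gripper_width: 1.004
```

Request:
{"fn": "carry_out", "kwargs": {
  "motion": [
    [[0, 0.4, 4.6], 0, 0],
    [[0, 0.4, 4.6], 0, 0],
    [[0, 0.4, 4.6], 0, 0],
    [[0, 0.4, 4.6], 0, 0],
    [[0, 0.4, 4.6], 0, 0],
    [[0, 0.4, 4.6], 0, 0],
    [[0, 0.4, 4.6], 0, 0],
    [[0, 0.4, 4.6], 0, 0]
  ]
}}

```text
clock: 25.3
tool_pos: [423.1, 273.2, 220.8]
orientation: [0.528, -0.47, -0.528, -0.471]
ft_force: [1.1, 0.5, -0.4]
gripper_width: 1.001
```

```bash
cat >> see.py <<'E'
def ontop(f,z,roi,lo=150):
    "label-sized rects on the stack top"
    return [o for o in rects(f,*roi,z,lo=lo,v=False) if 28<o[1][0]<40 and 36<o[1][1]<80]
E
python3 - <<'E'
from plan import *
from see import *
f=grab('top'); print(ontop(f,123,(335,372,195,240))); rects(f,210,300,186,262,34,lo=152); 
g=grab('scene'); print(ontop(g,123,(310,360,200,255)))
plan((415,318,150,92.2),(415,318,9,92.2))
E
```

```text
[(array([499.66253662, -91.00144196]), [np.float32(35.873398), np.float32(62.18112)], np.float32(6.6958466))]
px [224.8 198.2] xy [567.9 307.1] L [ 8.9 60.1] ang 46.1
[(array([498.31164551, -89.48806763]), [np.float32(33.52445), np.float32(59.666)], np.float32(7.045601))]
at [421.2 279.4 221.1] yaw 97.2 q7 0.88 w 0.998 F [-0.3  0.2 -0.4] t 25.4
(415, 318, 150, 92.2) shift [7.11 0.13 3.91] / 2 = [3.55 0.07 1.96] | spin 0.63 / 1 = 0.627
(415, 318, 9, 92.2) shift [14.1 -0.   0. ] / 3 = [ 4.7 -0.   0. ] | spin -0.0 / 1 = -0.0
```

Request:
{"fn": "carry_out", "kwargs": {
  "motion": [
    [[3, 0.1, 1.9], 0, 0],
    [[4, 0, 1.7], 0.6, 0],
    [[4, 0, 0], 0, 0],
    [[4, 0, 0], 0, 0],
    [[2, 0, 0], 0, 0],
    [[0, 0, 0], 0, 0],
    [[0, 0, 0], 0, 0],
    [[0, 0, 0], 0, 0]
  ]
}}

```text
clock: 26.2
tool_pos: [419.7, 307.7, 51.5]
orientation: [0.508, -0.491, -0.508, -0.493]
ft_force: [0.4, 0.1, 1.4]
gripper_width: 1.0
```

```bash
python3 - <<'E'
from plan import *
from see import *
plan((415,318,9,92.2))
E
```

```text
at [419.7 307.7  51.5] yaw 91.8 q7 0.63 w 1.0 F [0.4 0.1 1.4] t 26.2
(415, 318, 9, 92.2) shift [4.25 0.44 1.04] / 1 = [4.25 0.44 1.04] | spin -0.05 / 1 = -0.053
```

Request:
{"fn": "carry_out", "kwargs": {
  "motion": [
    [[0, 0.44, 1.04], -0.05, 0],
    [[2.5, 0, 0], 0, 0],
    [[1.7, 0, 0], 0, 0],
    [[0, 0, 0], 0, 0],
    [[0, 0, 0], 0, 0],
    [[0, 0, 0], 0, 0]
  ]
}}

```text
clock: 26.8
tool_pos: [414.4, 318.3, 9.1]
orientation: [-0.51, 0.489, 0.51, 0.491]
ft_force: [0.3, 0.6, -0.0]
gripper_width: 1.006
```

Request:
{"fn": "carry_out", "kwargs": {
  "motion": [
    [[0, 0, 0], 0, 255],
    [[0, 0, 0], 0, 255],
    [[0, 0, 0], 0, 255],
    [[0, 0, 0], 0, 255],
    [[0, 0, 0], 0, 255],
    [[0, 0, 0], 0, 255],
    [[0, 0, 0], 0, 255],
    [[0, 0, 0], 0, 255]
  ]
}}

```text
clock: 27.6
tool_pos: [414.0, 317.7, 8.1]
orientation: [-0.51, 0.49, 0.51, 0.49]
ft_force: [0.4, 0.4, 2.3]
gripper_width: 0.637
```

Request:
{"fn": "carry_out", "kwargs": {
  "motion": [
    [[-1, 0, 0], 0, 255],
    [[-3, 0, 0], 0, 255],
    [[-4, 0, 0], 0, 255],
    [[-4, 0, 0], 0, 255],
    [[-4, 0, 0], 0, 255],
    [[-3, 0, 0], 0, 255],
    [[0, 0, 0], 0, 255],
    [[0, 0, 0], 0, 255]
  ]
}}

```text
clock: 28.4
tool_pos: [413.5, 316.7, 198.0]
orientation: [0.51, -0.49, -0.509, -0.49]
ft_force: [-0.2, -0.2, -2.4]
gripper_width: 0.637
```

```bash
python3 - <<'E'
from plan import *
plan((498,-90.3,195,96.6),(498,-90.3,132,96.6))
E
```

```text
at [413.5 316.7 198. ] yaw 92.2 q7 0.71 w 0.637 F [-0.2 -0.2 -2.4] t 28.4
(498, -90.3, 195, 96.6) shift [  0.3   -6.88 -41.  ] / 9 = [ 0.03 -0.76 -4.56] | spin -0.55 / 1 = -0.551
(498, -90.3, 132, 96.6) shift [ 6.3 -0.   0. ] / 2 = [ 3.15 -0.    0.  ] | spin -0.0 / 1 = -0.0
```

Request:
{"fn": "carry_out", "kwargs": {
  "motion": [
    [[0, -0.76, -4.56], 0, 255],
    [[0, -0.76, -4.56], 0, 255],
    [[0, -0.76, -4.56], 0, 255],
    [[0, -0.76, -4.56], 0, 255],
    [[0, -0.76, -4.56], 0, 255],
    [[0, -0.76, -4.56], 0, 255],
    [[0, -0.76, -4.56], 0, 255],
    [[0, -0.76, -4.56], 0, 255]
  ]
}}

```text
clock: 29.2
tool_pos: [486.9, -46.7, 195.9]
orientation: [-0.508, 0.491, 0.511, 0.489]
ft_force: [1.0, 0.5, -2.9]
gripper_width: 0.635
```

Request:
{"fn": "carry_out", "kwargs": {
  "motion": [
    [[0, -0.76, -4.5], -0.55, 255],
    [[1.5, 0, 0], 0, 255],
    [[1.5, 0, 0], 0, 255],
    [[0, 0, 0], 0, 255],
    [[0, 0, 0], 0, 255],
    [[0, 0, 0], 0, 255],
    [[0, 0, 0], 0, 255]
  ]
}}

```text
clock: 29.9
tool_pos: [498.3, -89.0, 168.4]
orientation: [0.528, -0.47, -0.528, -0.47]
ft_force: [0.2, 0.5, -2.3]
gripper_width: 0.637
```

```bash
python3 - <<'E'
from plan import *
from see import *
plan((498.4,-90.3,145,96.6))
g=grab('scene'); crop(g,270,400,150,270,4,'g1.png')
E
```

```text
at [498.3 -89.  168.4] yaw 96.7 q7 1.61 w 0.637 F [ 0.2  0.5 -2.3] t 29.9
(498.4, -90.3, 145, 96.6) shift [ 2.34  0.   -0.13] / 1 = [ 2.34  0.   -0.13] | spin 0.01 / 1 = 0.007
```

View pics/g1.png

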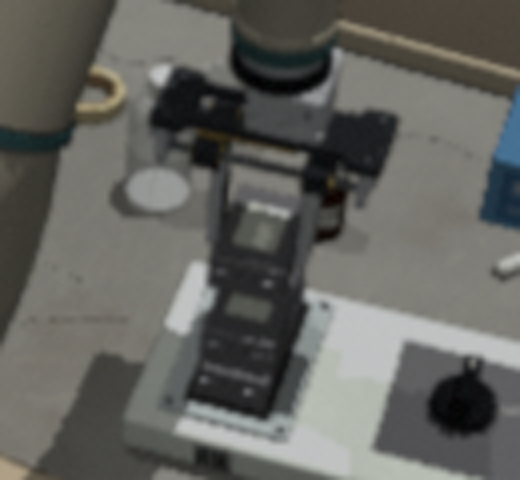

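The view shows case 92 held level above the two stacked cases, with the stack standing square at about (250,340) in the crop. Lowering.

Request:
{"fn": "carry_out", "kwargs": {
  "motion": [
    [[1.5, 0, -0.1], 0, 255],
    [[1.2, 0, 0], 0, 255],
    [[0.5, 0, 0], 0, 255],
    [[0.1, 0, 0], 0, 255],
    [[0, 0, 0], 0, 255],
    [[0, 0, 0], 0, 255],
    [[0, 0, 0], 0, 255]
  ]
}}

```text
clock: 30.65
tool_pos: [498.5, -90.4, 135.4]
orientation: [0.528, -0.47, -0.528, -0.47]
ft_force: [-0.6, 0.4, -3.3]
gripper_width: 0.635
```

Request:
{"fn": "carry_out", "kwargs": {
  "motion": [
    [[0.2, 0, 0], 0, 255],
    [[0.15, 0, 0], 0, 255],
    [[0.1, 0, 0], 0, 255],
    [[0, 0, 0], 0, 255],
    [[0, 0, 0], 0, 255]
  ]
}}

```text
clock: 31.15
tool_pos: [498.1, -90.4, 131.1]
orientation: [0.528, -0.47, -0.528, -0.47]
ft_force: [-2.5, 0.0, 5.6]
gripper_width: 0.634
```

Request:
{"fn": "carry_out", "kwargs": {
  "motion": [
    [[0, 0, 0], 0, 0],
    [[0, 0, 0], 0, 0],
    [[0, 0, 0], 0, 0],
    [[0, 0, 0], 0, 0],
    [[-1, 0, 0], 0, 0],
    [[-4, 0, 0], 0, 0],
    [[-4.5, 0, 0], 0, 0],
    [[0, 0, 0], 0, 0]
  ]
}}

```text
clock: 31.95
tool_pos: [502.1, -90.5, 231.2]
orientation: [0.531, -0.468, -0.525, -0.473]
ft_force: [0.5, -0.2, -0.4]
gripper_width: 1.003
```

Request:
{"fn": "carry_out", "kwargs": {
  "motion": [
    [[0, 1, 4.5], 0, 0],
    [[0, 1, 4.5], 0, 0],
    [[0, 1, 4.5], 0, 0],
    [[0, 1, 4.5], 0, 0],
    [[0, 1, 4.5], 0, 0],
    [[0, 0, 0], 0.85, 0],
    [[0, 0, 0], 0.95, 0],
    [[0, 0, 0], 0, 0]
  ]
}}

```text
clock: 32.75
tool_pos: [422.2, 127.6, 225.5]
orientation: [-0.465, 0.533, 0.465, 0.533]
ft_force: [0.3, -0.5, -0.1]
gripper_width: 1.003
```

```bash
python3 - <<'E'
from plan import *
from see import *
f=grab('top'); print(ontop(f,157,(335,375,195,240))); rects(f,240,300,225,262,34,lo=152); 
g=grab('scene'); print(ontop(g,157,(310,360,185,255)));rects(g,235,310,205,250,34,lo=150); 
plan((411,159.6,100,82.3),(411,159.6,9,82.3))
E
```

```text
[(array([499.47155762, -91.10908508]), [np.float32(35.836216), np.float32(52.30113)], np.float32(6.7223663))]
px [269.  241.8] xy [425.5 163.4] L [16.5 24.4] ang 89.5
px [269.2 228.7] xy [466.7 162.2] L [10. 36.] ang 29.7
[(array([498.11123657, -89.51387787]), [np.float32(34.086094), np.float32(50.415462)], np.float32(6.715042))]
px [307.4 243. ] xy [458.7 -14.9] L [21.6 72.4] ang 24.0
px [256.7 231.8] xy [422.4 156.9] L [15.8 30.4] ang 82.6
at [422.4 127.2 225.4] yaw 82.4 q7 0.93 w 1.001 F [ 0.1 -0.1  0.7] t 32.85
(411, 159.6, 100, 82.3) shift [12.54  1.56  3.06] / 3 = [4.18 0.52 1.02] | spin 0.01 / 1 = 0.01
(411, 159.6, 9, 82.3) shift [9.1 0.  0. ] / 2 = [4.55 0.   0.  ] | spin -0.0 / 1 = -0.0
```

Request:
{"fn": "carry_out", "kwargs": {
  "motion": [
    [[0, 0.8, 1.5], 0, 0],
    [[4, 0.8, 1.5], 0, 0],
    [[4, 0, 0], 0, 0],
    [[4, 0, 0], 0, 0],
    [[4, 0, 0], 0, 0],
    [[0, 0, 0], 0, 0],
    [[0, 0, 0], 0, 0],
    [[0, 0, 0], 0, 0]
  ]
}}

```text
clock: 33.65
tool_pos: [412.1, 159.7, 67.2]
orientation: [-0.465, 0.532, 0.465, 0.534]
ft_force: [-0.1, 0.7, 0.3]
gripper_width: 1.002
```

```bash
python3 - <<'E'
from plan import *
plan((411,159.6,9,82.3))
E
```

```text
at [412.1 159.7  67.2] yaw 82.2 q7 0.69 w 1.002 F [-0.1  0.7  0.3] t 33.65
(411, 159.6, 9, 82.3) shift [ 5.82  0.11 -0.02] / 2 = [ 2.91  0.05 -0.01] | spin -0.01 / 1 = -0.01
```

Request:
{"fn": "carry_out", "kwargs": {
  "motion": [
    [[3, 0.1, 0], 0, 0],
    [[2.8, 0, 0], 0, 0],
    [[0, 0, 0], 0, 0],
    [[0, 0, 0], 0, 0],
    [[0, 0, 0], 0, 0]
  ]
}}

```text
clock: 34.15
tool_pos: [411.3, 159.7, 10.6]
orientation: [-0.465, 0.532, 0.464, 0.534]
ft_force: [-0.1, 0.4, 0.1]
gripper_width: 1.0
```

Request:
{"fn": "carry_out", "kwargs": {
  "motion": [
    [[0, 0, 0], 0, 255],
    [[0, 0, 0], 0, 255],
    [[0, 0, 0], 0, 255],
    [[0, 0, 0], 0, 255],
    [[0, 0, 0], 0, 255],
    [[0, 0, 0], 0, 255],
    [[0, 0, 0], 0, 255],
    [[0, 0, 0], 0, 255]
  ]
}}

```text
clock: 34.95
tool_pos: [410.1, 159.5, 8.9]
orientation: [-0.465, 0.533, 0.465, 0.533]
ft_force: [0.9, 0.2, 4.1]
gripper_width: 0.637
```

Request:
{"fn": "carry_out", "kwargs": {
  "motion": [
    [[-1, 0, 0], 0, 255],
    [[-3, 0, 0], 0, 255],
    [[-4, 0, 0], 0, 255],
    [[-4.5, 0, 0], 0, 255],
    [[-4.5, 0, 0], 0, 255],
    [[-4, 0, 0], 0, 255],
    [[0, 0, 0], 0, 255],
    [[0, 0, 0], 0, 255]
  ]
}}

```text
clock: 35.75
tool_pos: [409.5, 158.4, 219.0]
orientation: [-0.465, 0.533, 0.464, 0.533]
ft_force: [0.5, -0.6, -3.3]
gripper_width: 0.632
```

```bash
python3 - <<'E'
from plan import *
plan((498.5,-90.3,222,96.6),(498,-90.3,166,96.6))
E
```

```text
at [409.5 158.4 219. ] yaw 82.2 q7 0.72 w 0.632 F [ 0.5 -0.6 -3.3] t 35.75
(498.5, -90.3, 222, 96.6) shift [ -0.3  -12.21 -23.43] / 6 = [-0.05 -2.03 -3.9 ] | spin -1.81 / 2 = -0.903
(498, -90.3, 166, 96.6) shift [5.6  0.05 0.01] / 2 = [2.8  0.02 0.  ] | spin -0.0 / 1 = -0.0
```

Request:
{"fn": "carry_out", "kwargs": {
  "motion": [
    [[0, -2.03, -3.9], 0, 255],
    [[0, -2.03, -3.9], 0, 255],
    [[0, -2.03, -3.9], 0, 255],
    [[0, -2.03, -3.9], 0, 255],
    [[0, -2.03, -3.9], 0, 255],
    [[0, -2.03, -3.9], 0, 255],
    [[0, 0, 0], -0.9, 255],
    [[0, 0, 0], -0.9, 255]
  ]
}}

```text
clock: 36.55
tool_pos: [496.8, -90.7, 216.0]
orientation: [-0.527, 0.471, 0.53, 0.469]
ft_force: [-1.1, 1.3, -2.5]
gripper_width: 0.635
```

Request:
{"fn": "carry_out", "kwargs": {
  "motion": [
    [[1, 0, 0], 0, 255],
    [[1, 0, 0], 0, 255],
    [[0, 0, 0], 0, 255],
    [[0, 0, 0], 0, 255],
    [[0, 0, 0], 0, 255],
    [[0, 0, 0], 0, 255]
  ]
}}

```text
clock: 37.15
tool_pos: [499.1, -88.9, 199.2]
orientation: [0.528, -0.47, -0.528, -0.47]
ft_force: [0.7, -0.3, -2.0]
gripper_width: 0.634
```

```bash
python3 - <<'E'
from plan import *
from see import *
plan((498.2,-90.3,170,96.6))
g=grab('scene'); crop(g,270,400,150,270,4,'g2.png')
E
```

```text
at [499.1 -88.9 199.2] yaw 96.6 q7 1.48 w 0.634 F [ 0.7 -0.3 -2. ] t 37.15
(498.2, -90.3, 170, 96.6) shift [ 2.92  0.1  -0.13] / 1 = [ 2.92  0.1  -0.13] | spin 0.0 / 1 = 0.001
```

View pics/g2.png

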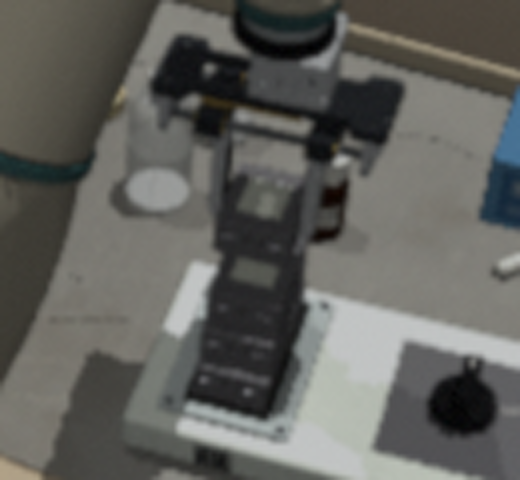

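Case 74 is held level over the three-case column at about (260,200) in the crop. Lowering.

Request:
{"fn": "carry_out", "kwargs": {
  "motion": [
    [[1.5, 0.1, -0.1], 0, 255],
    [[1, 0, 0], 0, 255],
    [[0.4, 0, 0], 0, 255],
    [[0, 0, 0], 0, 255],
    [[0, 0, 0], 0, 255],
    [[0, 0, 0], 0, 255],
    [[0, 0, 0], 0, 255]
  ]
}}

```text
clock: 37.9
tool_pos: [498.2, -90.2, 170.3]
orientation: [0.528, -0.47, -0.528, -0.47]
ft_force: [0.8, -0.4, -2.9]
gripper_width: 0.636
```

Request:
{"fn": "carry_out", "kwargs": {
  "motion": [
    [[0.2, 0, 0], 0, 255],
    [[0.15, 0, 0], 0, 255],
    [[0.1, 0, 0], 0, 255],
    [[0, 0, 0], 0, 255],
    [[0, 0, 0], 0, 255]
  ]
}}

```text
clock: 38.4
tool_pos: [497.9, -90.2, 165.9]
orientation: [0.528, -0.471, -0.528, -0.47]
ft_force: [-1.9, -0.3, 6.8]
gripper_width: 0.633
```

Request:
{"fn": "carry_out", "kwargs": {
  "motion": [
    [[0, 0, 0], 0, 0],
    [[0, 0, 0], 0, 0],
    [[0, 0, 0], 0, 0],
    [[0, 0, 0], 0, 0],
    [[-1, 0, 0], 0, 0],
    [[-3, 0, 0], 0, 0],
    [[-4, 0, 0], 0, 0],
    [[0, 0, 0], 0, 0]
  ]
}}

```text
clock: 39.2
tool_pos: [501.5, -89.9, 250.4]
orientation: [0.531, -0.469, -0.525, -0.472]
ft_force: [0.3, 0.1, -0.5]
gripper_width: 0.999
```

Request:
{"fn": "carry_out", "kwargs": {
  "motion": [
    [[0, 0, -3], 0, 0],
    [[0, 0, -4.5], 0, 0],
    [[0, 0, -4.5], 0, 0],
    [[0, 0, -4.5], 0, 0],
    [[0, 0, -1.3], 0, 0],
    [[0, 0, 0], 0, 0],
    [[0, 0, 0], 0, 0],
    [[0, 0, 0], 0, 0]
  ]
}}

```text
clock: 40.0
tool_pos: [518.7, -264.4, 245.7]
orientation: [-0.529, 0.469, 0.529, 0.47]
ft_force: [-0.1, 0.6, -0.2]
gripper_width: 1.0
```

```bash
python3 - <<'E'
from plan import *
from see import *
f=grab('top'); print(ontop(f,191,(335,380,190,240)))
g=grab('scene'); print(ontop(g,191,(310,360,170,255))); crop(g,270,420,150,270,4,'g3.png')
plan((522.5,-268.8,67,96.7))
E
```

```text
[(array([499.26623535, -90.99864197]), [np.float32(35.900875), np.float32(42.586178)], np.float32(6.998062))]
[(array([497.84143066, -89.34883881]), [np.float32(34.941463), np.float32(42.258713)], np.float32(7.0196304))]
at [ 518.7 -265.   245.8] yaw 96.8 q7 1.83 w 1.002 F [ 0.9 -0.1  0.2] t 40.1
(522.5, -268.8, 67, 96.7) shift [17.88 -0.33 -0.42] / 4 = [ 4.47 -0.08 -0.11] | spin 0.01 / 1 = 0.01
```

View pics/g3.png

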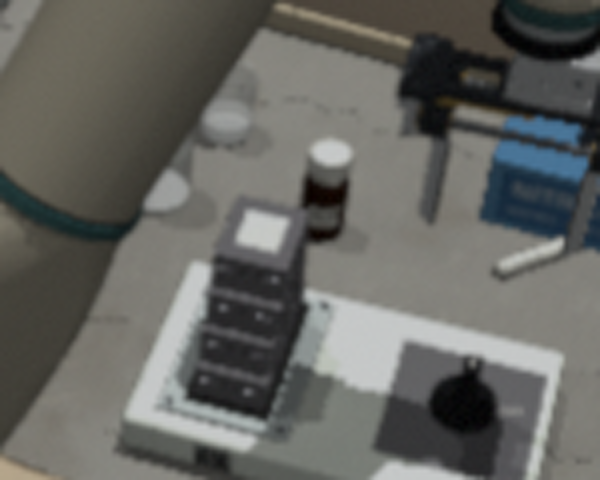

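The picture shows four cases in a straight column at about (255,300) in the crop, with the top label centred and the knob pointer still at off. Descending to the knob.

Request:
{"fn": "carry_out", "kwargs": {
  "motion": [
    [[4, -0.2, -0.3], 0, 0],
    [[4, 0, 0], 0, 0],
    [[4, 0, 0], 0, 0],
    [[2, 0, 0], 0, 0],
    [[0, 0, 0], 0, 0],
    [[0, 0, 0], 0, 0],
    [[0, 0, 0], 0, 0]
  ]
}}

```text
clock: 40.8
tool_pos: [522.2, -269.8, 107.3]
orientation: [0.529, -0.47, -0.527, -0.47]
ft_force: [-0.7, 0.2, 0.1]
gripper_width: 1.004
```

```bash
python3 - <<'E'
from plan import *
plan((522.5,-268.8,67,96.7))
E
```

```text
at [ 522.2 -269.8  107.3] yaw 96.6 q7 1.73 w 1.004 F [-0.7  0.2  0.1] t 40.8
(522.5, -268.8, 67, 96.7) shift [ 4.03 -0.04  0.09] / 1 = [ 4.03 -0.04  0.09] | spin -0.01 / 1 = -0.007
```

Request:
{"fn": "carry_out", "kwargs": {
  "motion": [
    [[2, 0, 0.05], 0, 0],
    [[1.9, 0, 0], 0, 0],
    [[0, 0, 0], 0, 0],
    [[0, 0, 0], 0, 0],
    [[0, 0, 0], 0, 0],
    [[0, 0, 0], 0, 0]
  ]
}}

```text
clock: 41.4
tool_pos: [521.6, -269.7, 67.8]
orientation: [0.529, -0.47, -0.527, -0.47]
ft_force: [0.6, 0.0, 1.3]
gripper_width: 0.999
```

Request:
{"fn": "carry_out", "kwargs": {
  "motion": [
    [[0, 0, 0], 0, 255],
    [[0, 0, 0], 0, 255],
    [[0, 0, 0], 0, 255],
    [[0, 0, 0], 0, 255],
    [[0, 0, 0], 0, 255],
    [[0, 0, 0], 0, 255],
    [[0, 0, 0], 0, 255],
    [[0, 0, 0], 0, 255]
  ],
  "squeeze": 30
}}

```text
clock: 42.2
tool_pos: [520.7, -269.3, 66.5]
orientation: [0.528, -0.47, -0.528, -0.47]
ft_force: [-0.2, 0.2, -0.0]
gripper_width: 0.356
```

Request:
{"fn": "carry_out", "kwargs": {
  "motion": [
    [[0, 0, 0], 0, 255],
    [[0, 0, 0], 0, 255],
    [[0, 0, 0], 0, 255],
    [[0, 0, 0], 0, 255],
    [[0, 0, 0], 0, 255],
    [[0, 0, 0], 0, 255]
  ]
}}

```text
clock: 42.8
tool_pos: [520.7, -268.9, 66.5]
orientation: [0.528, -0.47, -0.528, -0.47]
ft_force: [-0.8, 1.1, 0.8]
gripper_width: 0.147
```

Request:
{"fn": "carry_out", "kwargs": {
  "motion": [
    [[-0.4, 0, 0], 0, 255],
    [[-0.4, 0, 0], 0, 255],
    [[-0.4, 0, 0], 0, 255],
    [[-0.3, 0, 0], 0, 255],
    [[0, 0, 0], 0, 255],
    [[0, 0, 0], 0, 255]
  ]
}}

```text
clock: 43.4
tool_pos: [520.5, -268.9, 80.7]
orientation: [-0.528, 0.47, 0.528, 0.47]
ft_force: [4.0, 2.3, -15.0]
gripper_width: 0.149
```

Request:
{"fn": "carry_out", "kwargs": {
  "motion": [
    [[0.1, 0, 0], 0.5, 255],
    [[0, 0, 0], 1.05, 255],
    [[0, 0, 0], 1.05, 255],
    [[0, 0, 0], 1.05, 255],
    [[0, 0, 0], 1.05, 255],
    [[0, 0, 0], 1.05, 255],
    [[0, 0, 0], 1.05, 255],
    [[0, 0, 0], 1.05, 255]
  ]
}}

```text
clock: 44.2
tool_pos: [521.2, -267.7, 80.7]
orientation: [-0.204, 0.677, 0.204, 0.677]
ft_force: [2.3, 3.2, -10.3]
gripper_width: 0.146
```

Request:
{"fn": "carry_out", "kwargs": {
  "motion": [
    [[0, 0, 0], 0.75, 255],
    [[0, 0, 0], 0, 255],
    [[0, 0, 0], 0, 255],
    [[0, 0, 0], 0, 255]
  ]
}}

```text
clock: 44.6
tool_pos: [521.3, -267.7, 80.7]
orientation: [-0.171, 0.686, 0.172, 0.686]
ft_force: [3.5, 5.4, -7.6]
gripper_width: 0.144
```

```bash
python3 - <<'E'
from plan import *
plan((522.2,-269.5,67,27.9))
E
```

```text
at [ 521.3 -267.7   80.7] yaw 28.0 q7 0.82 w 0.144 F [ 3.5  5.4 -7.6] t 44.6
(522.2, -269.5, 67, 27.9) shift [ 1.37 -0.2  -0.  ] / 1 = [ 1.37 -0.2  -0.  ] | spin 0.01 / 1 = 0.014
```

Request:
{"fn": "carry_out", "kwargs": {
  "motion": [
    [[0.4, -0.1, 0], 0, 255],
    [[0.4, -0.05, 0], 0, 255],
    [[0.4, 0, 0], 0, 255],
    [[0.3, 0, 0], 0, 255],
    [[0.3, 0, 0], 0, 255],
    [[0, 0, 0], 0, 255],
    [[0, 0, 0], 0, 255],
    [[0, 0, 0], 0, 255]
  ]
}}

```text
clock: 45.4
tool_pos: [521.6, -268.0, 66.2]
orientation: [-0.17, 0.686, 0.172, 0.686]
ft_force: [-5.3, 10.1, 21.3]
gripper_width: 0.147
```

Request:
{"fn": "carry_out", "kwargs": {
  "motion": [
    [[-0.2, 0, 0], 0, 0],
    [[0, 0, 0], 0, 0],
    [[0, 0, 0], 0, 0],
    [[0, 0, 0], 0, 0],
    [[0, 0, 0], 0, 0],
    [[-4, 0, 0], 0, 0],
    [[-4.5, 0, 0], 0, 0],
    [[-4.5, 0, 0], 0, 0]
  ]
}}

```text
clock: 46.2
tool_pos: [520.8, -270.5, 195.4]
orientation: [-0.17, 0.687, 0.17, 0.686]
ft_force: [0.8, -0.2, 0.6]
gripper_width: 0.791
```

Request:
{"fn": "carry_out", "kwargs": {
  "motion": [
    [[-4, 0, 0], 0, 0],
    [[0, 0, 0], 0, 0],
    [[0, 0, 0], 0, 0],
    [[0, 0, 0], 0, 0],
    [[0, 0, 0], 0, 0]
  ]
}}

```text
clock: 46.7
tool_pos: [520.3, -270.1, 232.7]
orientation: [-0.169, 0.687, 0.17, 0.685]
ft_force: [-0.1, 0.2, 0.2]
gripper_width: 0.996
```

```bash
python3 - <<'E'
from plan import *
from see import *
f=grab('top'); print(ontop(f,191,(335,380,190,240)))
g=grab('scene'); print(ontop(g,191,(310,360,170,255))); crop(g,270,420,150,270,4,'g4.png')
plan()
E
```

```text
[(array([499.33422852, -91.09208679]), [np.float32(36.551857), np.float32(43.21259)], np.float32(7.133377))]
[(array([497.85092163, -89.36236572]), [np.float32(34.87884), np.float32(41.94558)], np.float32(7.160187))]
at [ 520.7 -270.3  233.1] yaw 27.8 q7 0.85 w 1.002 F [-0.3 -0.6 -1.1] t 46.8
```

View pics/g4.png

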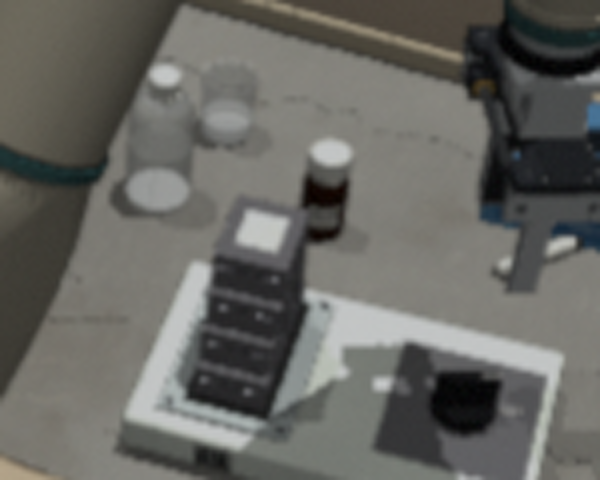

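The column still stands true at about (255,300) in the crop. The knob's bar now points right, at the long mark (465,395), and both bottles are in place. The robot is clear, so I'm handing in.

```bash
python3 -c "
from cell import ctrl
print(ctrl.sign_off())"
```

```text
the job is handed in; nothing more can be done
None
```

I set the dial to off, stacked all four cases on the mat (128, 110, 92, 74 from the bottom up), then turned the dial to the long mark and pushed it in. The job was handed in at about 47 s of the 210 s allowed; sign-off gives no verdict.

- **Column:** in the last check the top label was within about 1 mm of the mat centre, taking the mean of the two cameras, and about 0.5° from the mat's direction. The two cameras disagree by about 1.5–2 mm, within calibration. Only the top case was measured at the end. Cases 128, 110 and 92 were each checked once after placing and were within about 1 mm. The last picture shows a straight column.
- **Dial:** the knob came up about 14 mm and turned 69° each time. Each push ended at its starting height, within 0.3 mm, against 20 N or so. The joint values themselves can't be read, so this rests on the tool position and the pictures.
- **Bystanders:** both bottles stand in place in the last picture. I did not look at the timer again, but the arm never went near it.
- **Slips and upsets:** one carry went about 50 mm too far along x because I put the turn before the shift; I corrected it in the air. I saw no knock to case 128 and no slackening of the grip.

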